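# Set and close the gear clamp's quick release

## Robot

A 6-joint arm with a two-finger parallel gripper is mounted at the origin on the work surface. World frame = base frame: x ahead of the robot, y to its left, z up, the work surface at z = 0. Lengths are in m, angles in rad, forces in N, time in s.
With the tool pointing down it reaches from about 0.35 to 0.8 m from the base axis. Payload 7.3 kg.
Tool frame: the origin (TCP) lies at the very end of the fingers, on their centre line; the grasp point (between the pads) lies 19 mm behind it; z points along the fingers, y is the direction in which the jaws open and shut (so a half turn about z gives the same grasp; the last joint's range is limited). The gripper opens to 85 mm and grips with 20 to 120 N. Pads are 22 mm wide; open, the fingers measure 114 mm over their backs; the gripper's body (76 mm by 85 mm) begins 54 mm behind the grasp point. The pads swing forward as they close: fully open they stand 13 mm farther back than shut.
Start: joints at [1.186, 0.342, 1.524, -0, 1.275, -0.146], TCP at [0.124, 0.51, 0.231] pointing down, gripper open.
Joint ranges: [-2.53, 2.53], [-0.77, 2.02], [0.04, 2.7], [-1, 4.14], [0.28, 2.66], [-3.11, 3.11]. Speed limits (rad/s): [2.57, 2.57, 3.14, 3.14, 3.14, 3.14].

## Interface

Orientations are given as a rotation vector (axis times angle).
In Python, from bench import r gives the robot as it stands.
- The arm moves only by the tool arm_command, never from a script. Its argument "moves" is one flat list of numbers, 4 for each row, row after row: the shift along the world's x, y, z in mm, then the turn about the world's z in rad. A call has 1 to 8 rows; each row is the pose to reach, as a shift and turn from the pose commanded when the call began; what a row does not reach only later rows make up. A row lasts 1/8 s, in which the tool goes at most 62.5 mm and 10.7 degrees, less where a joint would pass 70% of its speed; a pose out of reach is approached as far as the arm can. A call with a gripper value outside its range is refused whole. "grip" is the closure, from -1 (fully open) to 1 (shut), so that 0 is half open, set as the call begins (left out, the last holds). The fingers move at their own pace and stop on an object; "force" is the grip in N (left out, the last holds). Time passes only in rows, so rows that repeat a pose let the fingers close. It gives the time, the measured TCP pose, the force and the opening at its end, in the units of the state.
- r.sense(): the state, without advancing time (a new reading comes with each control period).
- r.snapshot(name): name is "scene" or "side" or "wrist"; returns a dict with "img" (400x640x3 uint8, blue, green, red), "z_map" (400x640 float32, m along the optical axis (not along the pixel's ray), 0 where there is no reading), "fx", "fy", "cx", "cy" (pixels), "k1" (the pictures are not rectified: a ray, as slopes to the right and down, at radius r is drawn at 1 + k1 r^2 times it, then the intrinsics apply), "R" (3x3) and "t" (3): a world point X has camera coordinates R X + t. Camera axes: x right, y down, z forward; pixel columns grow to the right and rows downward; lengths in m; the calibration is good to about 2 mm. A picture is of the moment at which its call begins.
- r.finish_job(): hands the job in, once; it reports no verdict.
The state is a dict: "time_s": time; "joint_pos": joint angles; "dq": joint speeds; "joint_torque": joint torques, N m; "eef_pos": TCP position; "eef_rot": TCP orientation; "force": force on the tool from outside, world axes, zero at the start; "moment": the same for the moment, N m; "finger_gap": finger opening in m.
Only numpy, scipy, OpenCV 4.12 (cv2) and the standard library are available. Lean on these libraries where they do the work, as an engineer would, in place of code of your own. Each camera call takes 0.05 s, during which the arm holds its last target.

## Task

Two blue clamp fixtures stand on the bench; one holds a gear. On that one, while its red cam lever is still open, turn the adjusting nut until its white pointer end lines up with the yellow mark, then flip the lever over until it is fully closed, flat along the bar. Leave the empty clamp alone.

Things in the scene. Friction and masses are not known exactly. Their poses are not given: they have to be found in the camera images.
- gear_clamp: Blue fixture holding a brass toothed gear (126 mm across). Origin: centre of the underside of its 140 x 280 mm base (long along own y, z up); mm below are in this frame. Aluminium bar 34 wide over the gear along y, top z = 51 (lever end to 8 higher while open). Nut axis vertical at (0, 85); black index plate under it, radius 42, top z = 55, yellow mark at its +x side. Lever hinge (0, -85, 70).
- gear_nut (a joint): Turn of the adjusting nut, rad: 0 = white end of its grip on the yellow mark (towards fixture +x); positive = counterclockwise from above. Starts 0.8 to 1.3; limits -1.2, 1.8; no stop at 0. Grip: straight green slab 56 mm long, 14 thick, from z = 70 to 100, on the nut axis, over a 24 mm hub. Friction 0.08 N m; stays where left.
- gear_lever (a joint): Angle of the red cam lever, rad: 0 = closed on its stop, level, pointing to fixture +y above the bar (top z = 78 mm); 1.57 = upright; more leans to -y; limit 2.1. Starts 1.35 to 1.95. Hinge along x between cheeks (top z = 82); reaches 110 mm, outer 45 mm is 22 wide, 16 thick. Friction 0.2 N m (2 N at the tip), stays where left. Closed fingers can push it over from its -y side, then down.
- spare_clamp: The second clamp fixture, of the same build, but empty (only a round spigot in its middle, no gear); its nut and lever are to be left alone. Origin and axes as for the gear clamp. Either clamp may be the left one on the bench.

How it is judged:
By the outcome, as a careful person would: the job done as asked, in the order asked, and still so for the second after the job is handed in, with the robot touching nothing.
It also fails if it takes over 43 s, if anything falls off the work surface, if the arm or the gripper's body presses on something with over 40 N, if the wrist force passes 120 N, or if a joint passes its speed limit or range.

## Working session

There is one attempt and no reset: what is moved stays moved. The work goes in short steps, Python scripts to look and compute and a tool call to move; the robot and the scene stay as the last step left them, time stands still between calls to the robot, and variables do not carry over. Pictures are saved under pics/ and viewed, and the job is handed in when it is done.

Besides the shell and the picture viewer there is one more tool, called by a JSON object that holds its "api" and its "payload". arm_command: Moves the arm, as the interface text tells. Its arguments: {"type":"object","properties":{"moves":{"type":"array","items":{"type":"number"}},"grip":{"type":"number"},"force":{"type":"number"}},"required":["moves"]}

```bash
mkdir -p pics; ls; cat > h.py <<'E'
import numpy as np, cv2, pickle
from bench import r
def snap(name, fn=None):
    s=r.snapshot(name)
    if fn: cv2.imwrite('pics/'+fn+'.png', s['img']); pickle.dump(s,open('pics/'+fn+'.pkl','wb'))
    return s
def cloud(s):
    h,w=s['z_map'].shape
    u,v=np.meshgrid(np.arange(w),np.arange(h))
    xd=(u-s['cx'])/s['fx']; yd=(v-s['cy'])/s['fy']
    x,y=xd.copy(),yd.copy()
    for _ in range(15):
        f=1+s['k1']*(x*x+y*y); x=xd/f; y=yd/f
    z=s['z_map']; P=np.stack([x*z,y*z,z],-1)
    W=(P-np.array(s['t']))@np.array(s['R'])
    W[z==0]=np.nan
    return W
def proj(s,X):
    c=np.array(s['R'])@np.array(X)+s['t']; x,y=c[0]/c[2],c[1]/c[2]; f=1+s['k1']*(x*x+y*y)
    return s['fx']*x*f+s['cx'], s['fy']*y*f+s['cy']
E
python3 - <<'E'
from h import *
for n in ['scene','side','wrist']:
    s=snap(n,n+'0'); print(n,s['fx'],s['k1'],-np.array(s['R']).T@s['t'])
st=r.sense(); print(st)
E
```

```text
pics
scene 370.8922841959129 0.004616675353817927 [0.85405048 0.26863461 0.69857506]
side 388.33274054249927 0.026894051491703534 [ 0.27004251 -0.49401496  0.51582407]
wrist 303.43211317691333 0.006434962027917681 [0.05480224 0.52692885 0.37321756]
{'time_s': 0.15, 'joint_pos': array([ 1.18602426e+00,  3.42563506e-01,  1.52476246e+00,  2.03781748e-05,
        1.27542380e+00, -1.46012176e-01]), 'dq': array([ 0.0005107 , -0.00138995, -0.00249697,  0.00030909, -0.00050344,
        0.00125445]), 'joint_torque': array([ 1.96886976e-03, -4.33908463e+01, -2.46152008e+01, -1.53762617e-04,
        5.71269091e-03,  2.82742874e-06]), 'eef_pos': array([0.12402972, 0.50983977, 0.23079745]), 'eef_rot': array([-3.74123792e-01, -3.11891131e+00,  1.74574093e-03]), 'force': array([-0.44791278,  0.72902421, -0.08741692]), 'moment': array([ 0.03299433, -0.06722647,  0.00024426]), 'finger_gap': 0.08526233363614795}
```

View pics/scene0.png

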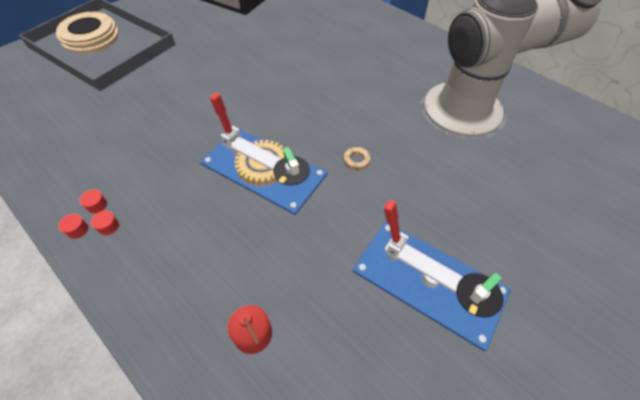

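View pics/side0.png

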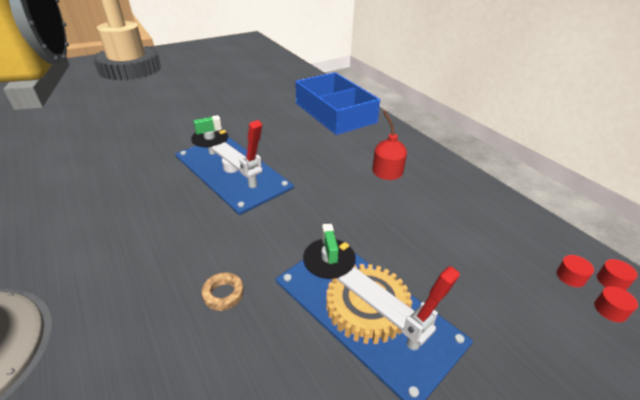

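View pics/wrist0.png

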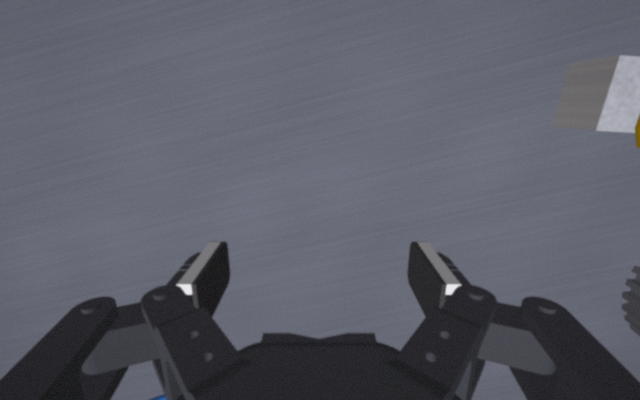

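The gear clamp is at about (265,165) in the scene view and (375,310) in the side view. The empty clamp is at (435,280) in the scene view and (235,160) in the side view. Next I'll measure the pose.

```bash
cat > m.py <<'E'
from h import *
def masks(s):
    hsv=cv2.cvtColor(s['img'],cv2.COLOR_BGR2HSV); H,S,V=[hsv[...,i].astype(int) for i in range(3)]
    return dict(blue=(abs(H-110)<10)&(S>150)&(V>60),green=(abs(H-65)<20)&(S>100)&(V>60),red=((H<6)|(H>174))&(S>150)&(V>60),
      yellow=(abs(H-24)<6)&(S>150)&(V>140),white=(S<50)&(V>190), brass=(abs(H-18)<6)&(S>80))
E
python3 - <<'E'
from m import *
for n,roi in [('scene0',(195,80,335,215)),('side0',(270,215,480,400))]:
    s=pickle.load(open('pics/'+n+'.pkl','rb')); W=cloud(s); M=masks(s)
    R=np.zeros(W.shape[:2],bool); R[roi[1]:roi[3],roi[0]:roi[2]]=1
    for k in ['blue','green','red','yellow','white']:
        p=W[M[k]&R]; p=p[np.isfinite(p[:,0])]
        if len(p)==0: print(n,k,'none');continue
        if k=='blue':
            print('z',np.percentile(p[:,2],[5,50,95])); q=p[(p[:,2]<0.03)]
            print(n,k,len(q),cv2.minAreaRect((q[:,:2]*1000).astype(np.float32)))
            m=(M[k]&R).astype(np.uint8); 
            hull=cv2.convexHull(np.argwhere(m)[:,::-1].astype(np.int32))
            zt=np.median(q[:,2])
        elif k=='green' or k=='yellow': print(n,k,len(p),np.median(p,0),np.percentile(p,5,0),np.percentile(p,95,0))
        elif k=='red': 
            print(n,k,len(p),p[p[:,2]>p[:,2].max()-.012].mean(0),p[p[:,2]<p[:,2].min()+.02].mean(0), p[:,2].max())
        else: 
            q=p[p[:,2]>0.06]; print(n,k,len(q),np.median(q,0))
E
python3 - <<'E'
import cv2
a=cv2.imread('pics/scene0.png')[85:215,195:335]; b=cv2.imread('pics/side0.png')[215:400,270:480]
cv2.imwrite('pics/cropA.png',cv2.resize(a,None,fx=5,fy=5)[:600]); cv2.imwrite('pics/cropB.png',cv2.resize(b,None,fx=3.2,fy=3.2))
E
```

```text
scene0 blue none
scene0 green 70 [ 0.51241318 -0.15676196  0.10050467] [ 0.5046042  -0.16733056  0.08174685] [ 0.51835003 -0.14283779  0.10216708]
scene0 red 271 [ 0.5541375  -0.32498099  0.177125  ] [ 0.55237158 -0.31344522  0.09865895] 0.18223868148587224
scene0 yellow none
scene0 white 121 [ 0.52848282 -0.15474176  0.08376134]
z [0.01124924 0.01323824 0.01488177]
side0 blue 6431 ((528.0994262695312, -231.98367309570312), (138.19619750976562, 276.1902770996094), 11.930261611938477)
side0 green 351 [ 0.50532119 -0.1629913   0.09961105] [ 0.4971757  -0.17395529  0.05759937] [ 0.51854375 -0.13964737  0.10251883]
side0 red 743 [ 0.54667216 -0.33088309  0.17738512] [ 7.13270767e-01 -2.41917941e-01  4.30682660e-04] 0.18137464995939015
side0 yellow 45 [ 0.54394832 -0.13958266  0.05770102] [ 0.53819378 -0.14588302  0.05604389] [ 0.54984006 -0.13516293  0.05897006]
side0 white 310 [ 0.5322791  -0.31948071  0.08183384]
```

View pics/cropB.png

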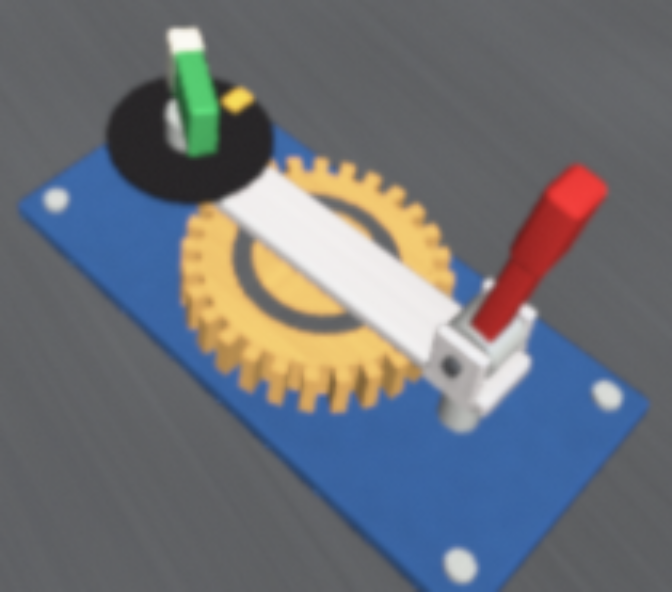

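```bash
python3 - <<'E'
from m import *
for n,roi in [('scene0',(195,80,335,215)),('side0',(270,215,480,400))]:
    s=pickle.load(open('pics/'+n+'.pkl','rb')); W=cloud(s)
    hsv=cv2.cvtColor(s['img'],cv2.COLOR_BGR2HSV); M=masks(s)
    R=np.zeros(W.shape[:2],bool); R[roi[1]:roi[3],roi[0]:roi[2]]=1
    if n=='scene0':
        print(hsv[185,235],hsv[180,281],hsv[165,294],hsv[195,270])
    blue=R&(abs(hsv[...,0].astype(int)-108)<10)&(hsv[...,1]>150)
    q=W[blue]; q=q[np.isfinite(q[:,0])&(q[:,2]<.03)]
    # robust: min area on percentiles at yaw
    print(n,len(q),cv2.minAreaRect((q[:,:2]*1000).astype(np.float32)))
    near=R&(np.hypot(W[...,0]-.510,W[...,1]+.149)<.045)&(W[...,2]>.092)
    p=W[near]; print('top slab',len(p),cv2.minAreaRect((p[:,:2]*1000).astype(np.float32)))
    w=near&M['white']; g=near&M['green']; print('white',w.sum(),W[w].mean(0) if w.any() else '', 'green',W[g].mean(0))
    rl=R&M['red']&(np.hypot(W[...,0]-.546,W[...,1]+.315)<.06)&(W[...,2]>.07)
    p=W[rl]; print('red',len(p)); 
    c,sn=np.cos(.208),np.sin(.208)
    d=p[:,:2]-[.528,-.232]; loc=np.stack([d@[c,sn],d@[-sn,c],p[:,2]],-1)
    for lo,hi in [(.09,.11),(.12,.14),(.14,.16),(.16,.19)]:
        m=(loc[:,2]>lo)&(loc[:,2]<hi); print(lo,m.sum(),loc[m].mean(0),loc[m].min(0),loc[m].max(0))
E
```

```text
[110  18 130] [ 24 126 243] [ 18  14 241] [107 143 192]
scene0 0 ((0.0, 0.0), (0.0, 0.0), 0.0)
top slab 166 ((513.3681640625, -147.3521728515625), (58.85432052612305, 15.484516143798828), 69.34962463378906)
white 51 [ 0.52142783 -0.1290967   0.10105851] green [ 0.51155944 -0.15517562  0.10044025]
red 271
0.09 41 [ 0.00693268 -0.08491713  0.10015698] [ 0.00050554 -0.0907182   0.0912711 ] [ 0.01155504 -0.08017347  0.10988614]
0.12 42 [ 0.00664173 -0.08930662  0.1290278 ] [-0.00049293 -0.09503717  0.12007874] [ 0.01187393 -0.08582992  0.13892137]
0.14 68 [ 0.00762514 -0.09105894  0.15024174] [-0.00149762 -0.10051211  0.14027326] [ 0.01376853 -0.08567293  0.15999202]
0.16 95 [ 0.00691243 -0.095166    0.17237361] [-0.00265322 -0.10400768  0.16053526] [ 0.01454401 -0.08975471  0.18223868]
side0 6431 ((528.0994262695312, -231.98367309570312), (138.19619750976562, 276.1902770996094), 11.930261611938477)
top slab 310 ((512.392578125, -147.04034423828125), (57.319454193115234, 15.123927116394043), 68.90180206298828)
white 68 [ 0.51884548 -0.12860313  0.10201617] green [ 0.50693933 -0.15782879  0.10029895]
red 739
0.09 83 [-0.00670256 -0.08897804  0.10060698] [-0.00896164 -0.09450518  0.09113981] [-0.00290046 -0.08300948  0.10970481]
0.12 93 [-0.00669972 -0.09347638  0.12881657] [-0.00942411 -0.10047154  0.12023031] [ 0.00224101 -0.0865169   0.13988028]
0.14 156 [-0.00788374 -0.09745386  0.15038126] [-0.01065955 -0.10505847  0.14008649] [ 0.0042247  -0.0885909   0.15985621]
0.16 351 [-0.00354935 -0.10034393  0.17445832] [-0.01052846 -0.10741352  0.16012266] [ 0.01148989 -0.09131445  0.18137465]
```

View pics/cropA.png

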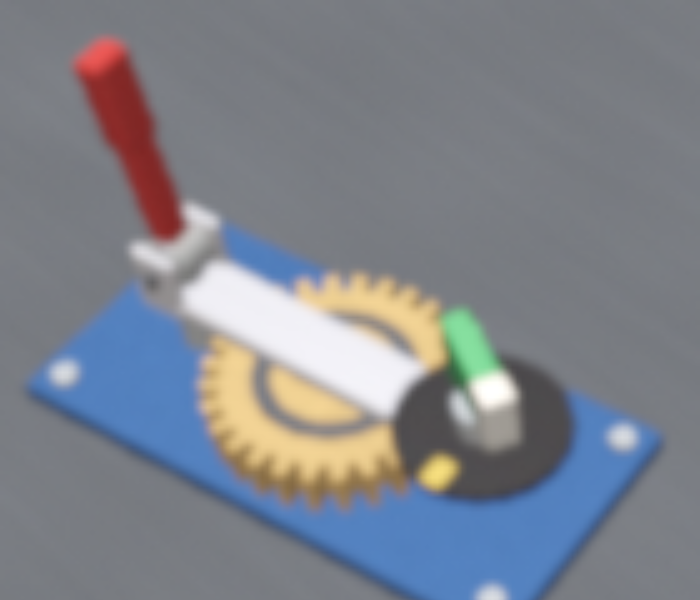

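{"api": "arm_command", "payload": {"moves": [36,-36,5,-0.1,72,-72,10,-0.2,108,-110,10,-0.3,144,-148,10,-0.4,180,-186,10,-0.5,212,-226,10,-0.6,244,-268,10,-0.72,276,-310,10,-0.85]}}

```text
time_s: 1.15
eef_pos: [0.4009, 0.1986, 0.2413]
eef_rot: [-1.633, -2.684, -0.0]
force: [0.4, 0.5, -0.5]
finger_gap: 0.0854
```

```bash
python3 - <<'E'
from m import *
for n,roi in [('scene0',(195,110,335,215)),('side0',(270,215,480,400))]:
    s=pickle.load(open('pics/'+n+'.pkl','rb')); W=cloud(s)
    hsv=cv2.cvtColor(s['img'],cv2.COLOR_BGR2HSV).astype(int)
    R=np.zeros(W.shape[:2],bool); R[roi[1]:roi[3],roi[0]:roi[2]]=1
    b=R&(abs(hsv[...,0]-109)<10)&(hsv[...,1]>85)&(hsv[...,2]>100)
    q=W[b]; q=q[np.isfinite(q[:,0])]; print(n,len(q),np.percentile(q[:,2],[5,50,95]))
    q=q[q[:,2]<.03]; rect=cv2.minAreaRect((q[:,:2]*1000).astype(np.float32)); print(rect)
    # plate circle: black at z ~.055
    k=R&(hsv[...,2]<75)&(abs(W[...,2]-.055)<.006)&(np.hypot(W[...,0]-.512,W[...,1]+.148)<.06)
    p=W[k]; print('plate',len(p),cv2.minEnclosingCircle((p[:,:2]*1000).astype(np.float32)))
E
```

```text
scene0 2381 [0.00841986 0.0130901  0.01524527]
((532.0620727539062, -236.20095825195312), (139.54461669921875, 290.6336975097656), 12.02746295928955)
plate 0 ((0.0, 0.0), 0.0)
side0 7246 [0.01021511 0.01320353 0.01488021]
((533.1845703125, -229.89073181152344), (149.01219177246094, 279.7052001953125), 11.930261611938477)
plate 1163 ((511.5655212402344, -146.84820556640625), 42.07384490966797)
```

{"api": "arm_command", "payload": {"moves": [20,-44,0,-0.11,40,-88,0,-0.22,58,-132,0,-0.33,76,-176,0,-0.44,90,-220,-15,-0.55,100,-264,-35,-0.66,107,-306,-60,-0.76,112,-347,-85,-0.848]}}

```text
time_s: 2.15
eef_pos: [0.5122, -0.1483, 0.1553]
eef_rot: [-2.591, -1.776, -0.0]
force: [-0.2, -0.1, -0.2]
finger_gap: 0.0852
```

```bash
python3 - <<'E'
from m import *
s=snap('wrist','wrist1'); st=r.sense(); print(st['eef_pos'],st['eef_rot'],st['joint_pos'])
W=cloud(s);M=masks(s)
near=(np.hypot(W[...,0]-.512,W[...,1]+.147)<.045)&(abs(W[...,2]-.1)<.008)
p=W[near]; print(near.sum(),cv2.minAreaRect((p[:,:2]*1000).astype(np.float32)))
E
```

```text
[ 0.51123911 -0.15221507  0.15201186] [-2.59509386 -1.76745943  0.00560828] [-0.43182589  0.43575978  1.6142418  -0.00241648  1.09495344 -0.05574485]
1650 ((513.083984375, -145.8966064453125), (56.625282287597656, 15.553271293640137), 67.55345916748047)
```

View pics/wrist1.png

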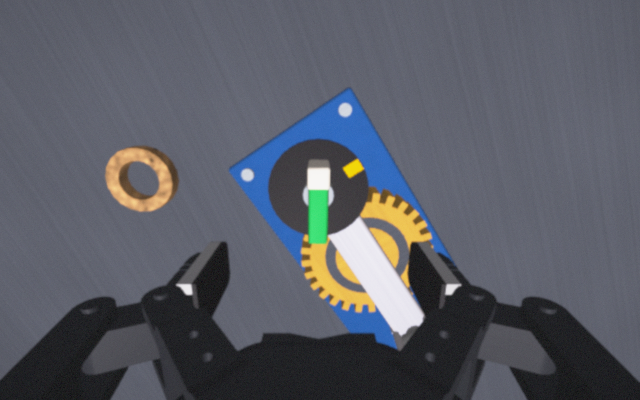

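The slab is aligned with the tool at (318,205), with its white end up at (318,178) and the yellow mark at (353,168). The arm was still settling, so I'll measure again.

```bash
python3 - <<'E'
from m import *
for i in range(4):
    s=snap('wrist','wrist2')
st=r.sense(); print(st['eef_pos'],st['eef_rot'])
a=st['eef_rot']; print('jaw yaw deg',np.degrees(2*np.arctan2(a[1],a[0]))-90)
W=cloud(s);M=masks(s)
near=(np.hypot(W[...,0]-.512,W[...,1]+.147)<.045)&(abs(W[...,2]-.1)<.006)
p=W[near]; print(near.sum(),np.median(p[:,2]),cv2.minAreaRect((p[:,:2]*1000).astype(np.float32)))
c=W[near&M['white']].mean(0)-W[near&M['green']].mean(0); print('dir',np.degrees(np.arctan2(c[1],c[0])))
hsv=cv2.cvtColor(s['img'],cv2.COLOR_BGR2HSV).astype(int)
b=(abs(hsv[...,0]-109)<10)&(hsv[...,1]>150)&(hsv[...,2]>100)&(abs(W[...,2]-.013)<.006)
k=(hsv[...,2]<75)&(abs(W[...,2]-.055)<.005)&(np.hypot(W[...,0]-.512,W[...,1]+.148)<.06)
pp=W[k]; print('plate',len(pp),cv2.minEnclosingCircle((pp[:,:2]*1000).astype(np.float32)))
y=W[M['yellow']&(abs(W[...,2]-.056)<.006)&(np.hypot(W[...,0]-.512,W[...,1]+.148)<.05)]; print('yellow',len(y),y.mean(0))
# bar line
wb=M['white']&(abs(W[...,2]-.052)<.012)&(np.hypot(W[...,0]-.528,W[...,1]+.232)<.06); q=W[wb]; print('bar',len(q)); 
if len(q)>50: print(cv2.fitLine((q[:,:2]*1000).astype(np.float32),cv2.DIST_HUBER,0,.01,.01).ravel())
# base short edge at +y end via minAreaRect
q=W[b]; print('base',cv2.minAreaRect((q[:,:2]*1000).astype(np.float32)))
E
```

```text
[ 0.51204106 -0.14651698  0.15635354] [-2.58783136e+00 -1.78014328e+00 -4.96578975e-07]
jaw yaw deg -380.9526135498448
1598 0.09977036204139553 ((513.5829467773438, -146.14834594726562), (56.62340545654297, 15.034523010253906), 69.04740142822266)
dir 68.13367287900678
plate 4960 ((513.2717895507812, -146.7014923095703), 41.206687927246094)
yellow 235 [ 0.5458823  -0.13974859  0.05560945]
bar 3656
[ 2.0223072e-01 -9.7933793e-01  5.3230658e+02 -2.3715237e+02]
base ((530.0060424804688, -226.9512939453125), (137.9929656982422, 272.6488952636719), 12.027556419372559)
```

{"api": "arm_command", "payload": {"moves": [1,0.5,-25,0,1,0.5,-50,0,1,0.5,-70,0,1,0.5,-82,0,1,0.5,-82,0,1,0.5,-82,0]}}

```text
time_s: 3.15
eef_pos: [0.5138, -0.1463, 0.0753]
eef_rot: [2.587, 1.78, 0.001]
force: [-0.4, -0.9, -1.0]
finger_gap: 0.0855
```

{"api": "arm_command", "payload": {"moves": [0,0,0,0,0,0,0,0,0,0,0,0,0,0,0,0,0,0,0,0,0,0,0,0,0,0,0,0], "grip": 1, "force": 30}}

```text
time_s: 4.03
eef_pos: [0.5127, -0.1463, 0.0745]
eef_rot: [-2.588, -1.78, 0.001]
force: [-3.5, 0.6, 6.8]
finger_gap: 0.0136
```

{"api": "arm_command", "payload": {"moves": [-0.5,0,1,-0.1,-0.5,0,1,-0.24,-0.5,0,1,-0.38,-0.5,0,1,-0.52,-0.5,0,1,-0.66,-0.5,0,1,-0.8,-0.5,0,1,-0.92,-0.5,0,1,-0.997]}}

```text
time_s: 5.03
eef_pos: [0.5131, -0.1468, 0.0746]
eef_rot: [3.124, 0.321, 0.001]
force: [2.3, -1.9, -6.0]
finger_gap: 0.0135
```

{"api": "arm_command", "payload": {"moves": [0,0,0,0,0,0,0,0]}}

```text
time_s: 5.28
eef_pos: [0.5131, -0.1468, 0.0746]
eef_rot: [3.124, 0.328, 0.001]
force: [3.8, -4.1, -12.2]
finger_gap: 0.0135
```

```bash
python3 - <<'E'
from m import *
s=snap('wrist','wrist3');st=r.sense(); a=st['eef_rot']; print(st['eef_pos'],st['force'],st['moment'],'jaw yaw',(np.degrees(2*np.arctan2(a[1],a[0]))-90)%180,st['finger_gap'])
snap('scene','scene3')
E
python3 - <<'E'
import cv2
a=cv2.imread('pics/scene3.png')[60:215,180:340]
b=cv2.imread('pics/wrist3.png')
import numpy as np
cv2.imwrite('pics/c3.png',np.hstack([cv2.resize(a,(400,388)),cv2.resize(b,(400,250))[:250].repeat(1,0) if 0 else cv2.copyMakeBorder(cv2.resize(b,(400,250)),0,138,0,0,cv2.BORDER_CONSTANT)]))
E
```

```text
[ 0.51309444 -0.14678329  0.07463837] [  4.75250681  -3.52875407 -10.87343145] [-0.65923993 -0.72371766 -0.03205434] jaw yaw 101.98791524685211 0.013282312057950291
```

View pics/c3.png

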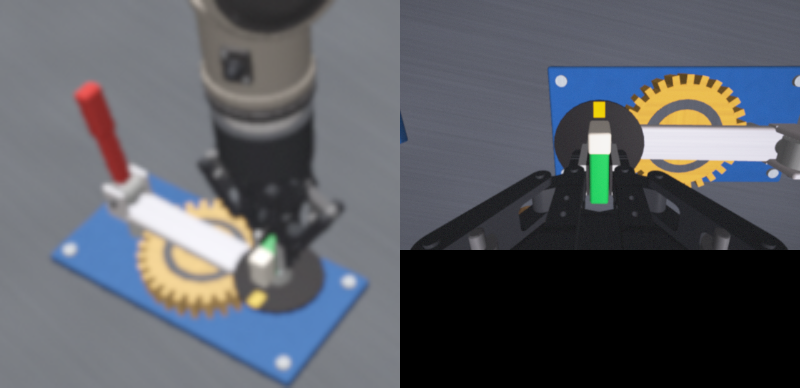

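The white end at (600,140) is in line with the yellow mark at (600,110). I'll release the grip and check again from above.

{"api": "arm_command", "payload": {"moves": [0,0,0,0,0,0,0,0,0,0,0,0,0,0,0,0,0,0,0,0], "grip": 0}}

```text
time_s: 6.0
eef_pos: [0.5126, -0.1464, 0.0754]
eef_rot: [3.125, 0.326, 0.0]
force: [-0.5, 0.3, -0.7]
finger_gap: 0.0427
```

{"api": "arm_command", "payload": {"moves": [0,0,20,0,0,0,60,0,0,0,100,0,0,0,140,0,0,0,140,0,0,0,140,0], "grip": 1}}

```text
time_s: 6.75
eef_pos: [0.5122, -0.1461, 0.2146]
eef_rot: [-3.124, -0.326, 0.002]
force: [-0.1, -0.1, -0.5]
finger_gap: -0.0003
```

```bash
cat > nut.py <<'E'
from m import *
import sys
s=snap('wrist',sys.argv[1]); st=r.sense(); a=st['eef_rot']; print(st['time_s'],st['eef_pos'],a,st['finger_gap'],'jaw yaw',(np.degrees(2*np.arctan2(a[1],a[0]))-90)%180)
W=cloud(s);M=masks(s)
near=(np.hypot(W[...,0]-.513,W[...,1]+.147)<.045)&(abs(W[...,2]-.1)<.006)
p=W[near]; print(near.sum(),cv2.minAreaRect((p[:,:2]*1000).astype(np.float32)))
c=W[near&M['white']].mean(0)-W[near&M['green']].mean(0); print('dir',np.degrees(np.arctan2(c[1],c[0])))
y=W[M['yellow']&(abs(W[...,2]-.056)<.006)&(np.hypot(W[...,0]-.512,W[...,1]+.148)<.05)]; print('yellow',len(y),y.mean(0))
wb=M['white']&(abs(W[...,2]-.052)<.012)&(np.hypot(W[...,0]-.528,W[...,1]+.232)<.06); q=W[wb]
if len(q)>50: print('bar',len(q),cv2.fitLine((q[:,:2]*1000).astype(np.float32),cv2.DIST_HUBER,0,.01,.01).ravel())
hsv=cv2.cvtColor(s['img'],cv2.COLOR_BGR2HSV).astype(int)
b=(abs(hsv[...,0]-109)<10)&(hsv[...,1]>150)&(hsv[...,2]>100)&(abs(W[...,2]-.013)<.006)
q=W[b]; print('base',cv2.minAreaRect((q[:,:2]*1000).astype(np.float32)))
E
python3 nut.py wrist4
```

```text
6.8 [ 0.51197631 -0.14606654  0.21406219] [-3.12354749 -0.32576661  0.00325046] 0.00011382313516788957 jaw yaw 101.90813698216527
1031 ((513.741455078125, -146.65220642089844), (56.37539291381836, 14.784224510192871), 11.728800773620605)
dir 11.481347619159083
yellow 180 [ 0.54614345 -0.14079923  0.05565541]
bar 3169 [ 1.9863978e-01 -9.8007256e-01  5.3298547e+02 -2.3882779e+02]
base ((516.2589721679688, -76.76040649414062), (165.67364501953125, 596.6405029296875), 5.544848918914795)
```

View pics/wrist4.png

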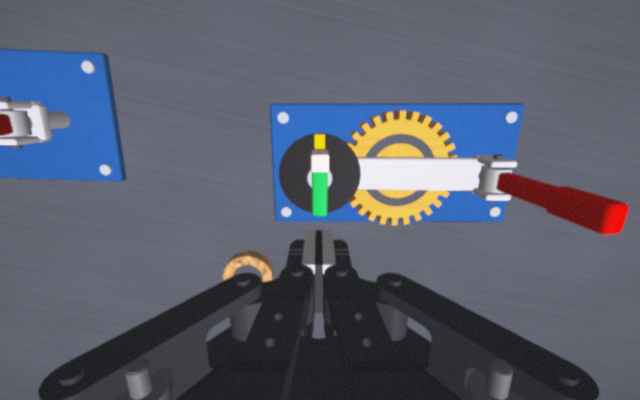

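Nut check: slab at 11.7°, bar axis at 11.5° and yellow mark at about 10–12°, so it is aligned. Next I'll go over to the lever's -y side with the fingers shut.

{"api": "arm_command", "payload": {"moves": [6,-28,5,0.18,12,-56,10,0.36,18,-84,10,0.54,24,-112,10,0.72,30,-140,10,0.9,36,-168,10,1.08,41,-196,10,1.26,46,-220,10,1.43]}}

```text
time_s: 7.8
eef_pos: [0.5582, -0.3671, 0.223]
eef_rot: [-2.137, -2.298, 0.0]
force: [0.5, -0.3, 0.5]
finger_gap: -0.0001
```

{"api": "arm_command", "payload": {"moves": [0.5,0,-5,0.14,0.5,0,-35,0.14,0.5,0,-65,0.14,0.5,0,-85,0.14,0.5,0,-85,0.14]}}

```text
time_s: 8.43
eef_pos: [0.5577, -0.3653, 0.1368]
eef_rot: [-1.976, -2.434, -0.0]
force: [0.2, -0.8, -0.6]
finger_gap: -0.0003
```

```bash
python3 - <<'E'
from m import *
s=snap('side','side5');st=r.sense(); a=st['eef_rot']; print(st['time_s'],st['eef_pos'],st['force'],'jaw yaw',(np.degrees(2*np.arctan2(a[1],a[0]))-90)%180,st['joint_pos'])
cv2.imwrite('pics/c5.png',cv2.resize(s['img'][180:400,260:520],None,fx=2.7,fy=2.7))
E
```

```text
8.475 [ 0.55856279 -0.36591143  0.138636  ] [0.41803123 0.51294133 0.18276223] jaw yaw 11.85927586376107 [-6.94637461e-01  6.81492895e-01  1.21031197e+00  5.15814409e-05
  1.25317302e+00 -9.01637064e-01]
```

View pics/c5.png

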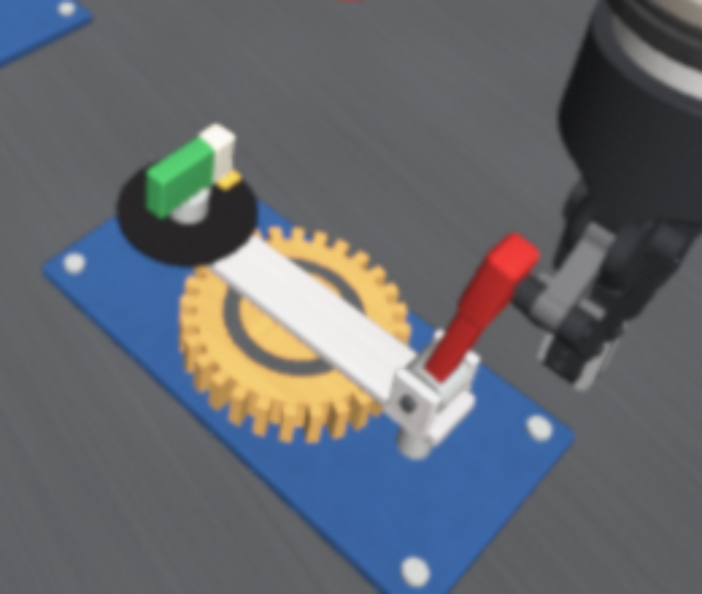

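{"api": "arm_command", "payload": {"moves": [-3,14.5,8,0,-5.5,27,9,0,-8,37,10,0,-10,48,10,0,-12.5,60,8.5,0,-15,71.5,5,0]}}

```text
time_s: 9.22
eef_pos: [0.5442, -0.294, 0.1454]
eef_rot: [1.98, 2.439, 0.001]
force: [1.5, -0.5, 1.8]
finger_gap: -0.0001
```

```bash
python3 - <<'E'
from m import *
s=snap('side','side6');st=r.sense(); print(st['time_s'],st['eef_pos'],st['force'])
cv2.imwrite('pics/c6.png',cv2.resize(s['img'][180:400,260:520],None,fx=2.7,fy=2.7))
E
```

```text
9.275 [ 0.54365633 -0.29229732  0.14454877] [1.15548679 0.24038899 1.36127162]
```

View pics/c6.png

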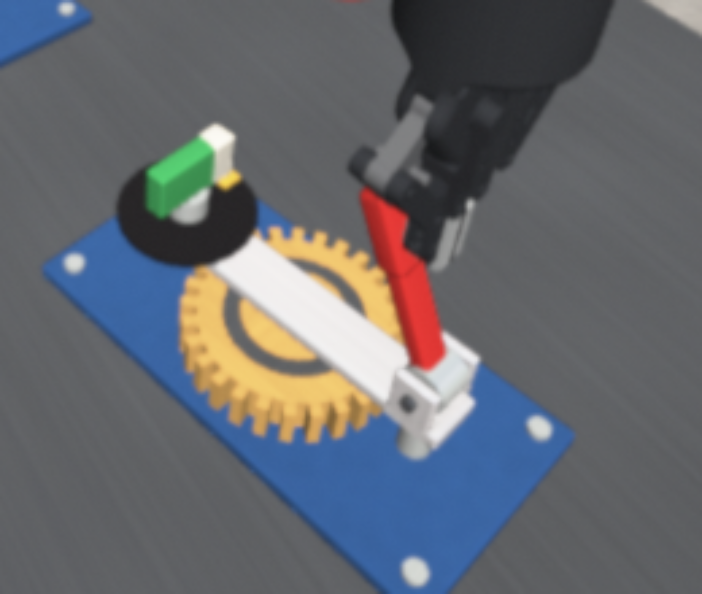

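{"api": "arm_command", "payload": {"moves": [-2,10.5,-5,0,-4.5,20.5,-12,0,-6,29,-20,0,-7.5,36.5,-30,0,-9,44,-44,0,-10,47.5,-55,0,-10.5,49.5,-63,0,-10.5,49.5,-67,0]}}

```text
time_s: 10.28
eef_pos: [0.5334, -0.2449, 0.0777]
eef_rot: [-1.979, -2.438, -0.0]
force: [-2.3, 5.3, 19.2]
finger_gap: 0.0004
```

{"api": "arm_command", "payload": {"moves": [0,0,-1,0,0,0,-2,0]}}

```text
time_s: 10.52
eef_pos: [0.5335, -0.245, 0.0777]
eef_rot: [-1.98, -2.439, -0.001]
force: [-4.8, 5.4, 18.1]
finger_gap: 0.0001
```

```bash
python3 - <<'E'
from m import *
s=snap('side','side7');st=r.sense(); print(st['time_s'],st['eef_pos'],st['force'])
cv2.imwrite('pics/c7.png',cv2.resize(s['img'][180:400,260:520],None,fx=2.7,fy=2.7))
E
```

```text
10.575 [ 0.53343755 -0.24492131  0.07777068] [-3.81532313  4.26738027 12.94279777]
```

View pics/c7.png

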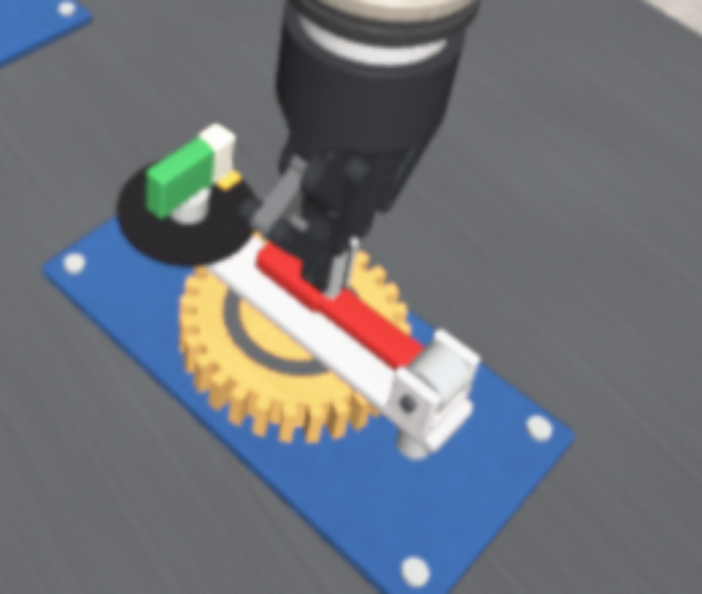

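The lever is down on its stop: z = 77.7 mm with firm contact. I'll retreat straight up and verify.

{"api": "arm_command", "payload": {"moves": [0,0,20,0,0,0,70,0,0,0,120,0,0,0,170,0,15,-50,170,0,30,-100,170,0,30,-100,170,0,30,-100,170,0]}}

```text
time_s: 11.58
eef_pos: [0.5632, -0.3452, 0.2454]
eef_rot: [-1.98, -2.437, -0.0]
force: [-0.5, 0.8, -0.9]
finger_gap: 0.0001
```

```bash
python3 nut.py wrist8; python3 - <<'E'
from m import *
C=np.array([.5306,-.2298]);ey=np.array([-.2045,.979]);ex=np.array([.979,.2045])
for n in ['side','scene','wrist']:
    s=snap(n,n+'8');W=cloud(s);M=masks(s)
    L=np.stack([(W[...,:2]-C)@ex,(W[...,:2]-C)@ey,W[...,2]],-1)
    m=M['red']&(abs(L[...,0])<.02)&(abs(L[...,1])<.15)&(L[...,2]>.055)
    p=L[m]; print(n,len(p))
    t=p[(abs(p[:,0])<.007)]
    for lo,hi in [(-.02,-.005),(-.005,.01),(.01,.022)]:
        k=t[(t[:,1]>lo)&(t[:,1]<hi)]
        if len(k): print(lo,len(k),np.percentile(k[:,2],[50,90]))
    near=(np.hypot(W[...,0]-.513,W[...,1]+.147)<.045)&(abs(W[...,2]-.1)<.006)
    q=W[near]
    if len(q)>20: print('slab',len(q),cv2.minAreaRect((q[:,:2]*1000).astype(np.float32)))
st=r.sense();print(st['time_s'],st['force'])
a=cv2.imread('pics/side8.png')[180:400,260:520]; b=cv2.imread('pics/scene8.png')[60:215,180:340]
cv2.imwrite('pics/c8.png',np.hstack([cv2.resize(a,(410,347)),cv2.resize(b,(358,347))]))
E
```

```text
11.625 [ 0.56335308 -0.34468361  0.24596489] [-1.97902132e+00 -2.43835734e+00 -3.19746057e-04] 5.302336919448192e-05 jaw yaw 11.873000962277388
0 ((0.0, 0.0), (0.0, 0.0), 0.0)
dir nan
yellow 0 [nan nan nan]
bar 1558 [ 3.1704658e-01 -9.4840997e-01  5.3631940e+02 -2.3254715e+02]
base ((538.732666015625, -268.87005615234375), (138.3392791748047, 198.00079345703125), 11.924429893493652)
side 878
-0.02 86 [0.07871817 0.07974447]
-0.005 79 [0.0790948  0.08032756]
0.01 56 [0.07972766 0.08050405]
slab 342 ((512.8117065429688, -147.0978240966797), (58.07002258300781, 15.539923667907715), 10.108302116394043)
scene 186
-0.02 25 [0.07959884 0.08047782]
-0.005 15 [0.07906679 0.08027753]
0.01 20 [0.07894754 0.0801772 ]
slab 172 ((513.0186767578125, -147.2936248779297), (56.4267692565918, 15.517197608947754), 11.334531784057617)
wrist 1974
-0.02 255 [0.07774054 0.0788158 ]
-0.005 270 [0.07791253 0.07892465]
0.01 218 [0.07784427 0.07889252]
11.775 [0.3963989  0.26679066 0.46310976]nut.py:7: RuntimeWarning: Mean of empty slice.
  c=W[near&M['white']].mean(0)-W[near&M['green']].mean(0); print('dir',np.degrees(np.arctan2(c[1],c[0])))
  ret = um.true_divide(
nut.py:8: RuntimeWarning: Mean of empty slice.
  y=W[M['yellow']&(abs(W[...,2]-.056)<.006)&(np.hypot(W[...,0]-.512,W[...,1]+.148)<.05)]; print('yellow',len(y),y.mean(0))
```

View pics/c8.png

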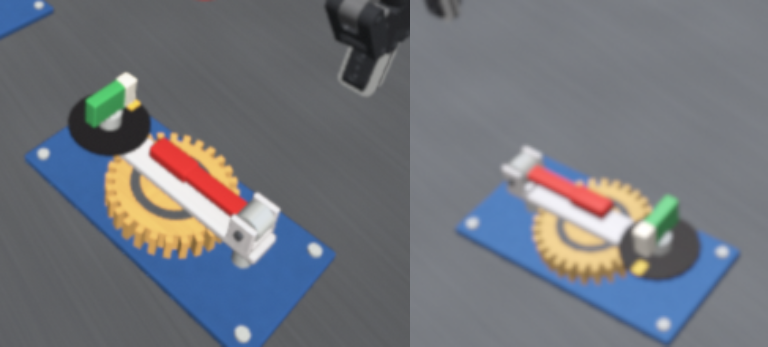

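View pics/wrist8.png

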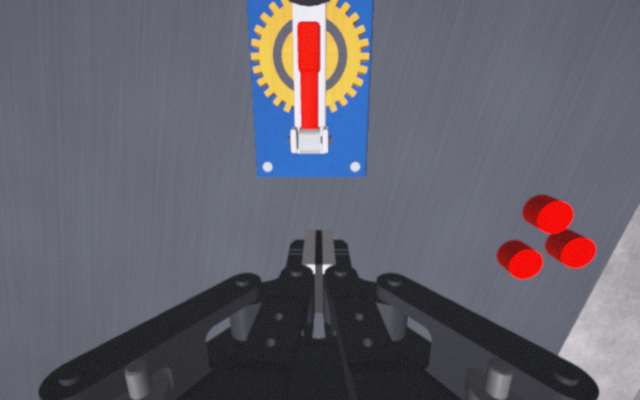

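```bash
python3 - <<'E'
from m import *
for n in ['side5','side6','side7','side8','scene8']:
    s=pickle.load(open('pics/'+n+'.pkl','rb'));W=cloud(s);M=masks(s)
    near=(np.hypot(W[...,0]-.513,W[...,1]+.147)<.04)&(abs(W[...,2]-.1)<.004)
    q=W[near]; l=cv2.fitLine((q[:,:2]*1000).astype(np.float32),cv2.DIST_HUBER,0,.01,.01).ravel()
    print(n,len(q),cv2.minAreaRect((q[:,:2]*1000).astype(np.float32))[2],np.degrees(np.arctan(l[1]/l[0])))
E
```

```text
side5 312 11.499584197998047 10.226925
side6 310 10.427236557006836 11.513858
side7 312 11.983335494995117 10.546145
side8 311 10.108302116394043 10.318257
scene8 158 12.08234977722168 11.366032
```

The side-view readings scatter by about ±1° and show no drift. The nut is still on the mark and the arm is clear, so I'll hand in.

```bash
python3 -c "
from bench import r
print(r.finish_job()); "
```

```text
the job is handed in; nothing more can be done
None
```

The job is done and handed in at about 12 s. On the gear clamp I turned the nut about 1.0 rad clockwise onto the yellow mark while the lever was still open. I then pushed the lever over with closed fingers and down onto its stop. I did not touch the empty clamp.

**Nut:** Right after release, the wrist camera put the grip at 11.7°. The bar gave a fixture heading of 11.5° and the base plate 11.9–12.0°. After the lever was closed, the side and scene views read 10.1–12.1°. That is about 1° of scatter, and I saw no drift.

**Lever:** It lies level along the bar, with its top at 77.8–79.7 mm depending on the camera (nominal 78). The finger stopped against it at 77.7 mm with up to about 19 N of contact force.

**Checks that did not work:** The last wrist view did not have the nut in frame, so the final nut check rests on the side and scene cameras only. That same view's bar direction reading was off, I think because the red lever now covers the bar, so I ignored it.

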